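# Mark the third gap of the sample rack and push the cup in

### The job

Count the gaps of the grey sample rack from its left end as the robot sees it, full or empty. With a fingertip slide the black marker along the rack's rail until it stands about the middle of the third gap, then push the white cup across the worktop into that third gap until it rests against the rack's back wall. Only push: do not lift, tip or squeeze the cup, and leave all other things where they are.

Things in the scene. Friction and masses are not known exactly. Their poses are not given: they have to be found in the camera images.
- rack: Fixed grey rack, 352 mm wide along its y; seven dividers 4 mm thick with rounded noses, 34 mm high, part six gaps 54 mm wide, open at the front (-x) and top, no floor. Origin on the worktop, middle of the line of gap mouths; x points into the gaps, y to the left. Gap centres at y = +145 (first), +87, +29 (third), -29, -87, -145 mm. Back wall's face at x = 50 mm, 8 mm thick.
- rail_mid (a point): Middle of the top of the rack's aluminium rail, which lies along rack y on top of the back wall: rack x = 54 mm, y = 0, z = 58 mm. Rail 12 mm deep, 10 mm high, 364 mm long, with small black end stops 6 mm higher than its top.
- rider (a joint): Black marker that slides on the rail, in m: 0 at the left end (its middle at rack y = +158 mm); it grows as the marker goes right (rack y = 158 mm - value; 0.129 is the middle of the third gap). Travel 0 to 0.316, friction about 0.8 N, stays where it is left; starts at 0 to 0.08.
- rider_tab (a point): Centre of the marker's upright tab, to be pushed sideways: 22 mm deep (rack x), 16 mm wide (rack y), z = 64 to 88 mm; this point is at z = 76 mm, rack x = 54 mm. Below it the saddle, 26 x 26 mm, z = 49 to 64 mm, straddles the rail; a white pointer line is on its front.
- cup: Small open white tapered cup, 45 mm across the rim, 32 at the foot, 30 mm high, about 20 g, upright and loose on the worktop with its middle 80 to 100 mm before the gap mouths and 60 to 100 mm left or right of the third gap's centre line. Origin at the centre of its underside, z up. At rest against the back wall it is at rack x = about 27 mm.
- disc: Small black disc, 40 mm across, 12 mm high, with a ring of holes, loose in front of the rack on the other side of the third gap's line from the cup; leave it. Origin at the centre of its underside.
- dish: Clear round dish, 48 mm across, 17 mm high, standing in the first or the fifth gap; leave it. Origin at the centre of its underside.
- big_disc: Larger black disc, 49 mm across, 12 mm high, in the other of those gaps; leave it. Origin at the centre of its underside.
- dropper: White dropper bottle, 28 mm across, 85 mm high, on the worktop left of the rack; leave it. Origin at the centre of its underside.
- jar: White screw-top jar, 50 mm across, 98 mm high, left of the rack; leave it. Origin at the centre of its underside.
- pouch: Foil pouch, 56 x 53 x 25 mm, at the front left of the worktop; leave it. Origin at the centre of its underside.
Not all that is in view belongs to the job. Leave any orange or pink look-alike of the cup alone.

How it is judged:
By the outcome, as a careful person would: the job done as asked, in the order asked, and still so for the second after the job is handed in, with the robot touching nothing.
It also fails if it takes over 70 s, if anything falls off the work surface, if the arm or the gripper's body presses on something with over 40 N, if the wrist force passes 120 N, or if a joint passes its speed limit or range.

### The arm

A 6-joint arm with a two-finger parallel gripper is mounted at the origin on a cart in front of the work surface, level with it; the furniture and walls round the work are solid. World frame = base frame: x ahead of the robot, y to its left, z up, the work surface at z = 0. Lengths are in m, angles in rad, forces in N, time in s.
With the tool pointing down it reaches from about 0.2 to 0.875 m from the base axis. Payload 3.4 kg.
Tool frame: the origin (TCP) lies at the very end of the fingers, on their centre line; the grasp point (between the pads) lies 19 mm behind it (env.tcp_to_grasp is the distance from the TCP to the grasp point, in m); z points along the fingers, y is the line along which they close (so a half turn about z gives the same grasp; the last joint's range is limited). The gripper opens to 94 mm and grips with 3 to 60 N. Pads are 16 mm wide; open, the fingers measure 119 mm over their backs; the gripper's body (75 mm by 177 mm) begins 78 mm behind the grasp point.
Start: joints at [-1.308, 0.276, 1.505, -0, 1.361, -0.121], TCP at [0.215, -0.533, 0.205] pointing down, gripper open.
Joint ranges: [-2.89, 2.89], [-0.75, 2.08], [0.22, 2.7], [-1.18, 4.32], [0.11, 2.71], [-2.7, 2.7]. Speed limits (rad/s): [2.57, 2.57, 3.14, 3.14, 3.14, 3.14].

### API

Orientations are given as a 3x3 rotation matrix whose columns are the frame's x, y, z axes.
In Python, from rig import env gives the robot as it stands.
- The arm moves only by the tool jog_arm, never from a script. Its argument "motion" is a list of rows, each a list of 7 numbers: the shift along the tool's x, y, z as a fraction of full scale, then the turn, a rotation vector about the tool's x, y, z as a fraction of full scale, then the gripper's target within -1 to 1 (shut at 1, half-way at 0, fully open at -1). In form: [[tx, ty, tz, ax, ay, az, claw], ...]. A call has 1 to 12 rows; each row shifts and turns the commanded pose from where the row before left it, along the tool's axes as they then stand; what a row does not reach is not made up. Full scale, the value 1, is 100 mm for a shift and 180 degrees for a turn. A row lasts 1/8 s, in which the tool goes at most 62.5 mm and 10.7 degrees, less where a joint would pass 70% of its speed; a pose out of reach is approached as far as the arm can. A call with a number of a shift or a turn outside -1 to 1 is refused whole. A call with a gripper value outside its range is refused whole. The fingers move at their own pace and stop on an object; "force" is the grip in N (left out, the last holds). Time passes only in rows, so rows that do not move let the fingers close. It gives the time, the measured TCP pose, the force, the opening and the grip force at its end, in the units of the state.
- env.sense(): the state, without advancing time (a new reading comes with each control period).
- env.get_image(name): name is "side" or "top"; returns a dict with "frame" (400x640x3 uint8, blue, green, red), "intrinsics" (3x3 intrinsics, pixels), "k1" (the pictures are not rectified: a ray, as slopes to the right and down, at radius r is drawn at 1 + k1 r^2 times it, then the intrinsics apply), "rvec" (rotation vector, rad) and "tvec" (3), from world to camera coordinates, as OpenCV has them. Camera axes: x right, y down, z forward; pixel columns grow to the right and rows downward; lengths in m; the calibration is good to about 2 mm. A picture is of the moment at which its call begins. There is no depth.
- env.close_job(): hands the job in; it is judged then, once.
The state is a dict: "t": time; "joint_pos": joint angles; "qvel": joint speeds; "tau": joint torques, N m; "tool_pos": TCP position; "eef_rot": TCP orientation; "force": force on the tool from outside, world axes, zero at the start; "torque": the same for the moment, N m; "gripper_width": finger opening in m; "gripper_force": force on a finger pad.
Only numpy, scipy, OpenCV 4.12 (cv2) and the standard library are available. Lean on these libraries where they do the work, as an engineer would, in place of code of your own. Each camera call takes 0.05 s, during which the arm holds its last target. There are 200 camera calls.

## Working session

There is one attempt and no reset: what is moved stays moved. The work goes in short steps, Python scripts to look and compute and a tool call to move; the robot and the scene stay as the last step left them, time stands still between calls to the robot, and variables do not carry over. Pictures are saved under pics/ and viewed, at most 13 in all, crops included, and the job is handed in when it is done.

Besides the shell and the picture viewer there is one more tool, called as a command line: name --pt "numbers of a row" for each row, then --argument value for the rest. jog_arm: Moves the arm, as the interface text tells. Its arguments: {"type":"object","properties":{"motion":{"type":"array"},"force":{"type":"number"}},"required":["motion"]}

```bash
mkdir -p pics; ls; cat > h.py <<'E'
import numpy as np, cv2
from rig import env
def grab(n):
    d=env.get_image(n); d['R']=cv2.Rodrigues(np.array(d['rvec'],float))[0]; d['t']=np.array(d['tvec'],float).ravel(); d['K']=np.array(d['intrinsics'],float); return d
def dist(d): return np.array([d['k1'],0,0,0],float)
def proj(d,P): return cv2.projectPoints(np.array(P,float).reshape(-1,1,3),np.array(d['rvec'],float),d['t'],d['K'],dist(d))[0].reshape(-1,2)
def ray(d,uv,z):
    n=cv2.undistortPoints(np.array(uv,float).reshape(-1,1,2),d['K'],dist(d)).reshape(-1,2)
    r=np.c_[n,np.ones(len(n))]@d['R']; c=-d['R'].T@d['t']
    return c+r*((z-c[2])/r[:,2])[:,None]
E
python3 - <<'E'
from h import *
for n in('side','top'):
    d=grab(n); cv2.imwrite(f'pics/{n}0.png',d['frame']); print(n,-d['R'].T@d['t'],d['k1'])
s=env.sense(); print(s['t'],s['tool_pos'],s['eef_rot'],s['gripper_width'])
E
```

```text
pics
side [0.23322807 0.64425001 0.64866085] -0.05175157277624096
top [0.41869865 0.08871746 0.92614857] 0.027125789242375273
0.1 [ 0.21516462 -0.5326773   0.20470994] [[ 9.27253850e-01  3.74433060e-01 -4.25573880e-04]
 [ 3.74433251e-01 -9.27252532e-01  1.57546263e-03]
 [ 1.95290836e-04 -1.62020280e-03 -9.99998668e-01]] 0.09397644899985656
```

View pics/top0.png

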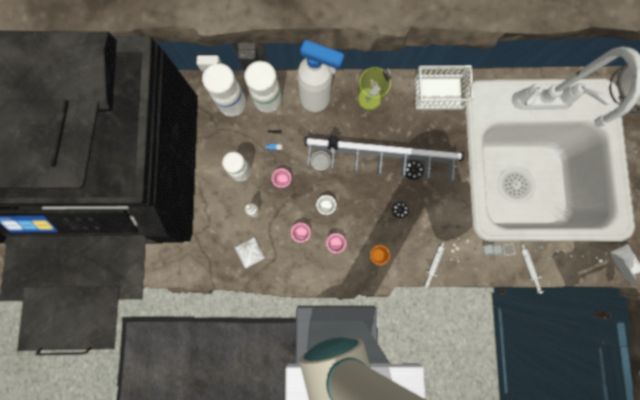

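View pics/side0.png

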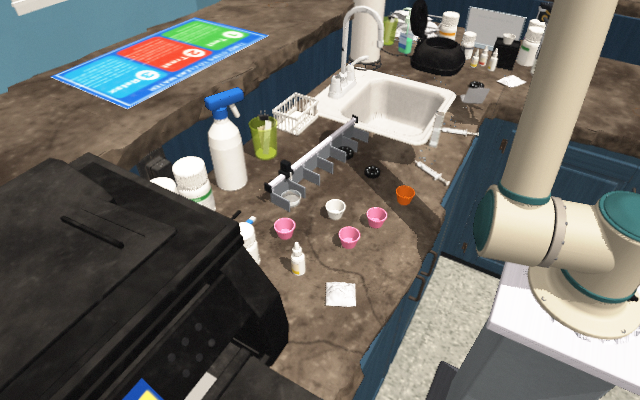

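Both views show the white cup at top (326,204) / side (336,210). The rail runs from top (308,141) to (462,155), and the black marker is at (333,143). Things that could be taken for the cup, in top pixels: pink cups (282,178), (301,232), (336,243), the orange cup (380,255), the dropper (251,210) and the clear dish (320,160). I choose (326,204), the only open white cup. Next is a close crop to check that.

```bash
python3 - <<'E'
from h import *
d=grab('top'); f=d['frame']
c=cv2.resize(f[120:270,270:480],None,fx=3.8,fy=3.8,interpolation=cv2.INTER_CUBIC); cv2.imwrite('pics/crop1.png',c)
hsv=cv2.cvtColor(f,cv2.COLOR_BGR2HSV)
m=((hsv[...,1]<60)&(hsv[...,2]>150)).astype(np.uint8)
n,l,st,ce=cv2.connectedComponentsWithStats(m)
for i in range(1,n):
    if st[i,4]>25 and 270<ce[i,0]<480 and 120<ce[i,1]<270: print('white',st[i],ce[i])
b=(hsv[...,2]<45).astype(np.uint8)
n,l,st,ce=cv2.connectedComponentsWithStats(b)
for i in range(1,n):
    if st[i,4]>6 and 270<ce[i,0]<480 and 120<ce[i,1]<270: print('black',st[i],ce[i])
E
```

```text
white [307 138  21   8 137] [316.81021898 141.84671533]
white [338 141 124  18 717] [394.14365411 149.41980474]
white [276 144   7   6  37] [278.59459459 146.51351351]
white [311 154  18  16 229] [319.67248908 161.72925764]
white [316 195  21  20 333] [325.85585586 204.62462462]
white [325 237  21  17  40] [331.325 247.6  ]
white [450 239  25  15 190] [462.32631579 245.78421053]
white [474 244   8  11  48] [478.1875     249.70833333]
black [330 143   6   5  20] [332.5 144.7]
black [406 161  14  19 112] [413.58928571 171.41071429]
black [397 206   7   8  26] [400.65384615 209.65384615]
black [393 213   4   4   8] [394.375 214.625]
```

View pics/crop1.png

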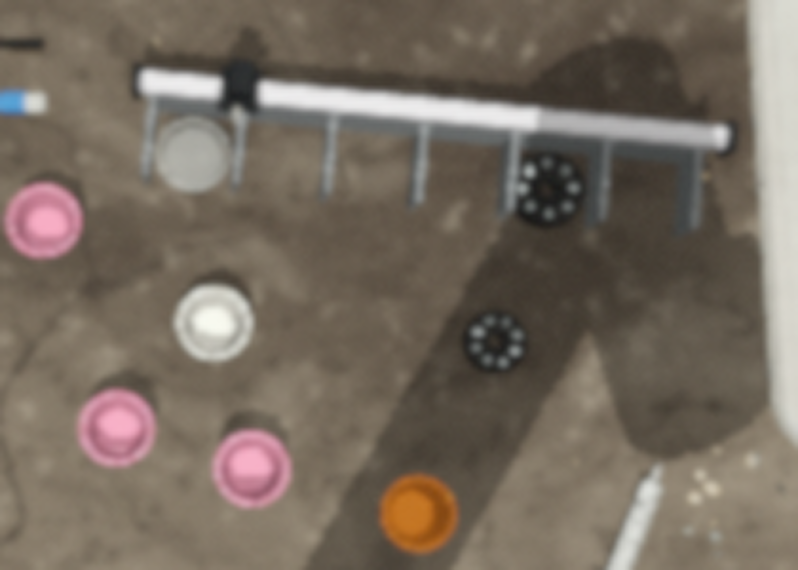

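The crop shows the white cup at crop (213,322) = top (326,205). The dish is in the first gap, the big disc in the fifth, and the third gap, between the dividers at crop (330,150) and (420,165), is empty. The choice is confirmed.

```bash
cat >> h.py <<'E'
def white(d,lo=130,sat=70):
    h=cv2.cvtColor(d['frame'],cv2.COLOR_BGR2HSV); return ((h[...,1]<sat)&(h[...,2]>lo)).astype(np.uint8)
E
python3 - <<'E'
from h import *
d=grab('top'); s=grab('side'); f=d['frame'].astype(int)
# rail line: brightness-weighted centroid per column, outside marker
g=cv2.cvtColor(d['frame'],cv2.COLOR_BGR2GRAY).astype(float)
pts=[]
for u in list(range(312,326,2))+list(range(342,456,3)):
    v0=int(141+(u-306)*15/157); w=np.clip(g[v0-7:v0+8,u]-125,0,None)
    if w.sum()>0: pts.append((u,(w*np.arange(v0-7,v0+8)).sum()/w.sum()))
P=ray(d,pts,.058)[:,:2]
vx,vy,x0,y0=cv2.fitLine(P.astype(np.float32),cv2.DIST_HUBER,0,.001,.001).ravel()
yd=np.array([vx,vy]); yd*=np.sign(yd[1]); p0=np.array([x0,y0])
E=ray(d,[(305.8,141.2),(462.7,156)],.062)[:,:2]; t=(E-p0)@yd; print('len',t[0]-t[1])
mid=p0+yd*t.mean(); xd=np.array([yd[1],-yd[0]])
O=mid-.054*xd; print('rack O',O,'yaw deg',np.degrees(np.arctan2(xd[1],xd[0])))
R=lambda x,y,z:[*(O+x*xd+y*yd),z]
M=ray(d,[(270+241/3.8,120+83/3.8)],.088)[0,:2]; print('marker rack y',(M-O)@yd,(M-O)@xd, M)
cup=ray(d,[(270+213/3.8,120+322/3.8)],.03)[0,:2]; print('cup top',cup,'rack',(cup-O)@xd,(cup-O)@yd)
n,l,st,ce=cv2.connectedComponentsWithStats(white(s)); 
i=l[210,336]; print(st[i],ce[i]); cs=ray(s,[(336,206.5)],.03)[0,:2]; print('cup side',cs)
dk=ray(d,[(270+495/3.8,120+342/3.8)],.012)[0,:2]; print('disc rack',(dk-O)@xd,(dk-O)@yd)
for n,u in dict(p1=(117,428),p2=(252,468),or_=(419,514),p0=(44,220)).items():
    q=ray(d,[(270+u[0]/3.8,120+u[1]/3.8)],.03)[0,:2]; print(n,q,(q-O)@xd,(q-O)@yd)
np.savez('rack.npz',O=O,xd=xd,yd=yd)
for n,im in(('side',s),('top',d)):
    c=im['frame'].copy(); k=3 if n=='side' else 3
    b=(255,110,420,225) if n=='side' else (290,120,480,270)
    c=cv2.resize(c[b[1]:b[3],b[0]:b[2]],None,fx=k,fy=k,interpolation=cv2.INTER_CUBIC)
    Q=[R(0,y,z) for y in np.arange(-174,175,58)/1000 for z in(0,.034)]+[R(.054,y,.058) for y in(-.182,.182)]+[R(.054,(M-O)@yd,.088)]
    for u in proj(im,Q): cv2.circle(c,tuple(int(round((u[j]-b[j])*k)) for j in(0,1)),2,(0,0,255),-1)
    cv2.imwrite(f'pics/ov_{n}.png',c)
a,b=[cv2.imread(f'pics/ov_{n}.png') for n in('side','top')]
a=cv2.copyMakeBorder(a,0,0,0,max(0,b.shape[1]-a.shape[1]),0); b=cv2.copyMakeBorder(b,0,0,0,max(0,a.shape[1]-b.shape[1]),0)
cv2.imwrite('pics/ov.png',np.vstack([a,b])[:600] if 0 else cv2.resize(np.vstack([a,b]),None,fx=.75,fy=.75))
E
```

```text
len 0.36771637148375547
rack O [ 0.5995445  -0.06612115] yaw deg -6.015639
marker rack y 0.11949745640187878 0.049366421760930965 [0.6611624  0.04754468]
cup top [0.52350463 0.06395376] rack -0.08925297973357801 0.12138965366081945
[325 199  22  22 341] [335.29325513 208.35777126]
cup side [0.52103481 0.06700325]
disc rack -0.08185406116295431 -0.05920439140670536
p1 [0.45744623 0.12420062] -0.1612614812638985 0.17438184423267727
p2 [0.43239627 0.04057886] -0.17740994973883767 0.08859532761133365
or_ [ 0.40390556 -0.06187494] -0.19500661545339523 -0.01628011436332166
p0 [0.58912804 0.17058808] -0.035166203619097294 0.23431410674329872
```

View pics/ov.png

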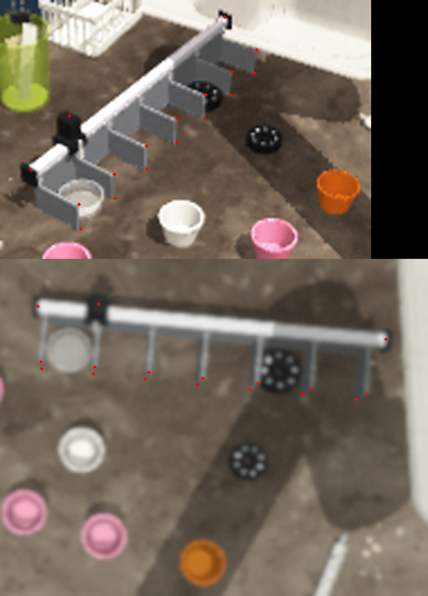

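Third gap is empty and the projected rack frame agrees with both views: dividers at overlay (150,375) and (200,382), marker at (98,305). The marker is at rack y ≈ 0.119, the cup at rack (-0.089, 0.121). I'll check the tall neighbours and compute the first move.

```bash
cat >> h.py <<'E'
try:
    _r=np.load('rack.npz'); O,xd,yd=_r['O'],_r['xd'],_r['yd']
except Exception: pass
from scipy.spatial.transform import Rotation as Ro
def W(x,y,z): return np.array([*(O+x*xd+y*yd),z])
def rk(p): p=np.array(p)[:2]-O; return np.round([p@xd*1000,p@yd*1000],1)
def Rt(yaw,tilt=0):  # tool x at rack yaw (deg), z down; tilt>0: tip leads along tool x
    a=np.degrees(np.arctan2(xd[1],xd[0]))+yaw
    return Ro.from_euler('z',a,degrees=True)*Ro.from_euler('x',180,degrees=True)*Ro.from_euler('y',tilt,degrees=True)
def plan(target,Rg):
    s=env.sense(); C=Ro.from_matrix(s['eef_rot']); v=(C.inv()*Rg).as_rotvec(degrees=True)
    print('t',round(s['t'],2),'rack',rk(s['tool_pos']),'z',round(s['tool_pos'][2],4),'w',s['gripper_width'])
    print('turn(full scale)',np.round(v/180,4),'then shift(x100mm)',np.round(Rg.inv().apply(np.array(target)-s['tool_pos'])*10,3),'shift pre-turn',np.round(C.inv().apply(np.array(target)-s['tool_pos'])*10,3))
E
python3 - <<'E'
from h import *
d=grab('side'); t=grab('top')
print('spray base',rk(ray(d,[(230,186)],0)[0]),'green',rk(ray(d,[(265,157)],0)[0]),'jars',rk(ray(t,[(262,100),],0)[0]))
print('dropper top',rk(ray(t,[(251,210)],.05)[0]),'jar',rk(ray(t,[(235,163)],.098)[0]))
print(Rt(0,20).apply([0,0,1]),xd)
plan(W(.054,.165,.15),Rt(0))
plan(W(.054,.165,.074),Rt(0))
E
```

```text
spray base [178.1 193.2] green [188.2  52.1] jars [166.4 310. ]
dropper top [-121.4  294.4] jar [-24.2 334.2]
[ 0.34013675 -0.03584368 -0.93969262] [ 0.9944933  -0.10479991]
t 0.35 rack [-333.2 -504.7] z 0.2053 w 0.09385564269999494
turn(full scale) [-1.000e-04  0.000e+00  1.556e-01] then shift(x100mm) [ 3.872 -6.697  0.553] shift pre-turn [ 6.563 -4.094  0.555]
t 0.35 rack [-333.2 -504.7] z 0.2053 w 0.09385564269999494
turn(full scale) [-1.000e-04  0.000e+00  1.556e-01] then shift(x100mm) [ 3.872 -6.697  1.313] shift pre-turn [ 6.563 -4.094  1.315]
```

jog_arm --pt "0 0 0 0 0 0.052 1" --pt "0 0 0 0 0 0.052 1" --pt "0 0 0 0 0 0.052 1" --pt "0.3 -0.5 0 0 0 0 1" --pt "0.3 -0.5 0 0 0 0 1" --pt "0.3 -0.5 0 0 0 0 1" --pt "0.3 -0.5 0 0 0 0 1" --pt "0.3 -0.5 0 0 0 0 1" --pt "0.3 -0.5 0 0 0 0 1" --pt "0.3 -0.5 0 0 0 0 1" --pt "0.3 -0.5 0 0 0 0 1" --pt "0.3 -0.5 0 0 0 0 1"

```text
t: 1.85
tool_pos: [0.5326, -0.1128, 0.2057]
eef_rot: [[0.994, -0.106, 0.001], [-0.106, -0.994, -0.001], [0.001, 0.0, -1.0]]
force: [1.3, -0.9, -0.3]
gripper_width: 0.0005
gripper_force: 0.0
```

```bash
python3 - <<'E'
from h import *
plan(W(.054,.165,.15),Rt(0))
E
```

```text
t 1.85 rack [-61.7 -53.4] z 0.2057 w 0.0005036776598649895
turn(full scale) [ 0.0002 -0.0002 -0.0004] then shift(x100mm) [ 1.157 -2.184  0.557] shift pre-turn [ 1.154 -2.186  0.556]
```

jog_arm --pt "0.2 -0.37 0 0 0 0 1" --pt "0.2 -0.37 0 0 0 0 1" --pt "0.2 -0.37 0 0 0 0 1" --pt "0.2 -0.37 0 0 0 0 1" --pt "0.2 -0.36 0 0 0 0 1" --pt "0.16 -0.35 0 0 0 0 1" --pt "0 0 0.3 0 0 0 1" --pt "0 0 0.25 0 0 0 1" --pt "0 0 0 0 0 0 1"

```text
t: 2.98
tool_pos: [0.6685, 0.0912, 0.148]
eef_rot: [[0.994, -0.106, -0.005], [-0.106, -0.994, -0.0], [-0.005, 0.001, -1.0]]
force: [0.3, 0.3, -0.2]
gripper_width: 0.0003
gripper_force: 0.0
```

```bash
python3 - <<'E'
from h import *
plan(W(.054,.165,.074),Rt(0))
d=grab('side'); cv2.imwrite('pics/a.png',cv2.resize(d['frame'][60:240,200:400],None,fx=3,fy=3,interpolation=cv2.INTER_CUBIC))
E
```

```text
t 2.98 rack [ 52.1 163.7] z 0.148 w 0.0002666642078283448
turn(full scale) [ 0.0003  0.0016 -0.0003] then shift(x100mm) [ 0.019 -0.013  0.74 ] shift pre-turn [ 0.023 -0.014  0.74 ]
```

View pics/a.png

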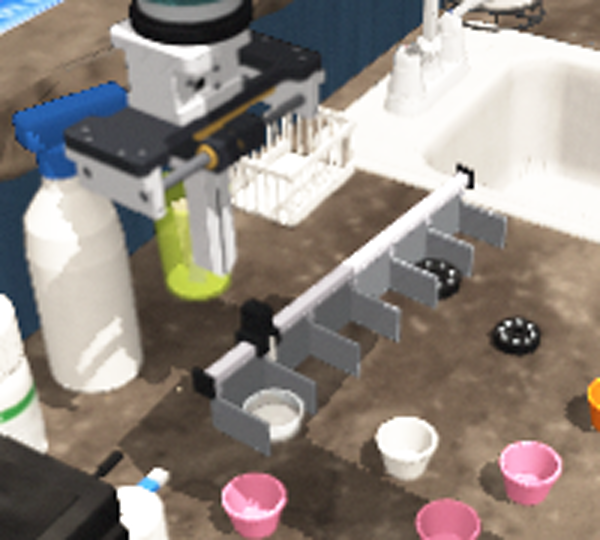

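The fingers are shut, tip at crop (222,275), hanging left of the marker's tab (258,318) with clear space around. Now go down and push right.

jog_arm --pt "0.02 0 0.25 0 0 0 1" --pt "0 0 0.25 0 0 0 1" --pt "0 0 0.24 0 0 0 1" --pt "0 0 0 0 0 0 1" --pt "0 0.1 0 0 0 0 1" --pt "0 0.15 0 0 0 0 1" --pt "0 0.15 0 0 0 0 1" --pt "0 0.15 0 0 0 0 1" --pt "0 0.15 0 0 0 0 1" --pt "0 0.15 0 0 0 0 1" --pt "0 0.15 0 0 0 0 1" --pt "0 0 0 0 0 0 1"

```text
t: 4.53
tool_pos: [0.6611, -0.0102, 0.0762]
eef_rot: [[0.994, -0.108, -0.001], [-0.108, -0.994, -0.001], [-0.001, 0.001, -1.0]]
force: [-0.3, 0.1, 0.1]
gripper_width: 0.0006
gripper_force: 0.0
```

```bash
python3 - <<'E'
from h import *
plan(W(.054,.0495,.074),Rt(0))
d=grab('side'); Q=proj(d,[W(.041,.029,.055),W(.043,.029,.076)]); print(Q)
c=cv2.resize(d['frame'][80:240,240:400],None,fx=3.7,fy=3.7,interpolation=cv2.INTER_CUBIC)
for q in Q: cv2.circle(c,(int((q[0]-240)*3.7),int((q[1]-80)*3.7)),2,(0,0,255),-1)
cv2.imwrite('pics/b.png',c)
E
```

```text
t 4.53 rack [55.3 62.1] z 0.0762 w 0.0005721120880338509
turn(full scale) [ 0.0003  0.0002 -0.0009] then shift(x100mm) [-0.013  0.126  0.022] shift pre-turn [-0.013  0.126  0.022]
[[313.698193   155.84268979]
 [313.00251612 148.642638  ]]
```

View pics/b.png

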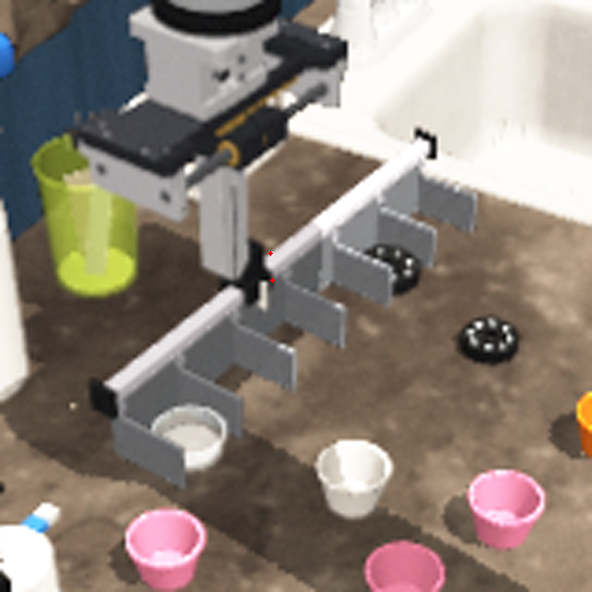

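The marker's pointer is at crop (263,291), about 12 mm short of the red target (272,280), which matches the finger geometry. Push 12.5 mm more, back off, rise.

jog_arm --pt "0 0.06 0 0 0 0 1" --pt "0 0.065 0 0 0 0 1" --pt "0 0 0 0 0 0 1" --pt "0 0 0 0 0 0 1" --pt "0 -0.15 0 0 0 0 1" --pt "0 -0.05 -0.2 0 0 0 1" --pt "0 0 -0.4 0 0 0 1" --pt "0 0 -0.2 0 0 0 1" --pt "0 0 0 0 0 0 1"

```text
t: 5.7
tool_pos: [0.6636, -0.0001, 0.1585]
eef_rot: [[0.994, -0.105, 0.004], [-0.105, -0.994, -0.0], [0.004, -0.0, -1.0]]
force: [-0.9, -0.3, 0.3]
gripper_width: 0.0004
gripper_force: 0.0
```

```bash
python3 - <<'E'
from h import *
d=grab('side'); Q=proj(d,[W(.041,.029,.052),W(.041,.029,.062)]); print(Q)
c=d['frame'][130:175,290:335]; h=cv2.cvtColor(c,cv2.COLOR_BGR2HSV)
# marker black blob & pointer white inside
b=(h[...,2]<50).astype(np.uint8); n,l,st,ce=cv2.connectedComponentsWithStats(b)
for i in range(1,n):
  if st[i,4]>15: print(st[i],ce[i]+[290,130])
print('expect centre of tab',proj(d,[W(.054,.029,.076),W(.054,.039,.076)]))
t=grab('top'); 
a=cv2.resize(c,None,fx=8,fy=8,interpolation=cv2.INTER_CUBIC)
for q in Q: cv2.circle(a,(int((q[0]-290)*8),int((q[1]-130)*8)),2,(0,0,255),-1)
q=proj(t,[W(.054,.029,.088)])[0]; print(q)
e=cv2.resize(t['frame'][130:175,330:375],None,fx=8,fy=8,interpolation=cv2.INTER_CUBIC); cv2.circle(e,(int((q[0]-330)*8),int((q[1]-130)*8)),2,(0,0,255),-1)
cv2.imwrite('pics/c.png',np.hstack([a,e]))
th=15
plan(W(-.089,.121+.07,.15),Rt(-90,18))
print(env.sense()['joint_pos'])
print(Rt(-90,18).as_matrix().round(3))
E
```

```text
[[313.70400385 156.81473062]
 [313.68456159 153.55927818]]
[ 12  12  14  19 145] [308.39310345 150.24827586]
expect centre of tab [[309.42357016 147.08703749]
 [306.95547462 149.00101521]]
[373.15409641 143.69709058]
t 5.8 rack [55.  71.9] z 0.1557 w 0.00038607130982705137
turn(full scale) [-0.0782  0.0788  0.4953] then shift(x100mm) [-1.15   1.44  -0.313] shift pre-turn [-1.441 -1.19   0.059]
[-1.05618784e-01  4.34604737e-01  1.38412727e+00  8.73709909e-05
  1.32386426e+00  1.57082306e+00]
[[-0.1   -0.994 -0.032]
 [-0.946  0.105 -0.307]
 [ 0.309  0.    -0.951]]
```

View pics/c.png

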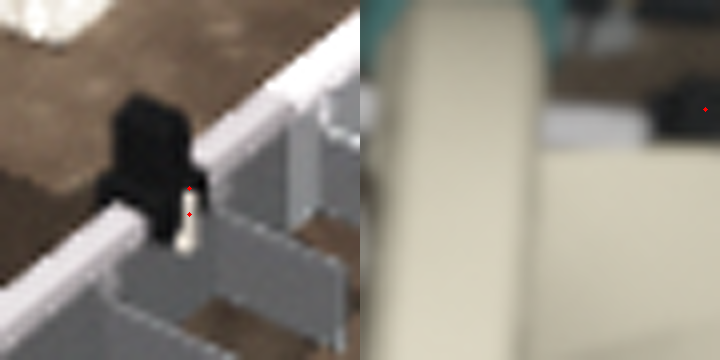

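The marker's pointer sits on the red target at crop (189,200), so it stands in the middle of the third gap. Now go beside the cup's left, turn the wrist and part the fingers about 19 mm, so the cup nests on them while it is pushed.

jog_arm --pt "-0.36 -0.29 0 0 0 0 0.6" --pt "-0.36 -0.29 0 0 0 0 0.6" --pt "-0.36 -0.29 0 0 0 0 0.6" --pt "-0.36 -0.29 0 0 0 -0.055 0.6" --pt "0 0 0 0 0 -0.055 0.6" --pt "0 0 0 0 0 -0.055 0.6" --pt "0 0 0 0 0 -0.055 0.6" --pt "0 0 0 0 0 -0.055 0.6" --pt "0 0 0 0 0 -0.055 0.6" --pt "0 0 0 0 0 -0.055 0.6" --pt "0 0 0 0 0 -0.055 0.6" --pt "0 0 0 0 0 -0.055 0.6"

```text
t: 7.3
tool_pos: [0.5302, 0.1296, 0.1547]
eef_rot: [[0.116, 0.993, -0.003], [0.993, -0.116, -0.0], [-0.001, -0.003, -1.0]]
force: [-0.1, -0.5, 0.0]
gripper_width: 0.0187
gripper_force: 0.0
```

jog_arm --pt "0 0 0 0 -0.05 0 0.6" --pt "0 0 0 0 -0.05 0 0.6" --pt "0 0 0 0 0 0 0.6"

```text
t: 7.68
tool_pos: [0.5304, 0.1319, 0.1537]
eef_rot: [[0.11, 0.993, -0.041], [0.944, -0.117, -0.307], [-0.31, -0.005, -0.951]]
force: [-0.1, 0.3, -0.4]
gripper_width: 0.0189
gripper_force: 0.0
```

```bash
python3 - <<'E'
from h import *
plan(W(-.09,.183,.06),Rt(90,-18))
plan(W(-.09,.183,.008),Rt(90,-18))
plan(W(-.09,.0523,.008),Rt(90,-18))
print(env.sense()['joint_pos'])
d=grab('top')
n,l,st,ce=cv2.connectedComponentsWithStats(white(d)); i=l[204,326]; print(st[i],ce[i],rk(ray(d,[ce[i]],.028)[0]))
E
```

```text
t 7.67 rack [-89.5 189.7] z 0.1537 w 0.018874028323601563
turn(full scale) [-0.0026  0.0003 -0.0032] then shift(x100mm) [ 0.226 -0.005  0.912] shift pre-turn [0.226 0.001 0.912]
t 7.67 rack [-89.5 189.7] z 0.1537 w 0.018874028323601563
turn(full scale) [-0.0026  0.0003 -0.0032] then shift(x100mm) [ 0.386 -0.005  1.407] shift pre-turn [0.388 0.003 1.407]
t 7.67 rack [-89.5 189.7] z 0.1537 w 0.018874028323601563
turn(full scale) [-0.0026  0.0003 -0.0032] then shift(x100mm) [-0.857 -0.005  1.811] shift pre-turn [-0.855  0.019  1.811]
[ 0.31639514  0.36122908  1.55920137 -0.28906705  1.36981391  0.51210045]
[316 196  21  20 340] [326.02941176 205.22941176] [-90.2 121.3]
```

jog_arm --pt "0.08 0 0.28 -0.0025 0 -0.003 0.6" --pt "0.08 0 0.28 0 0 0 0.6" --pt "0.08 0 0.28 0 0 0 0.6" --pt "0.075 0 0.28 0 0 0 0.6" --pt "0.04 0 0.15 0 0 0 0.6" --pt "0.03 0 0.1 0 0 0 0.6" --pt "0 0 0 0 0 0 0.6" --pt "0 0 0 0 0 0 0.6"

```text
t: 8.72
tool_pos: [0.532, 0.1239, 0.015]
eef_rot: [[0.107, 0.994, -0.028], [0.945, -0.11, -0.307], [-0.308, 0.006, -0.951]]
force: [0.4, 0.6, -0.4]
gripper_width: 0.0186
gripper_force: 0.0
```

```bash
python3 - <<'E'
from h import *
plan(W(-.09,.183,.008),Rt(90,-18))
plan(W(-.09,.0523,.008),Rt(90,-18))
E
```

```text
t 8.72 rack [-87.1 181.9] z 0.015 w 0.018571021716157793
turn(full scale) [ 0.0013 -0.0002 -0.0023] then shift(x100mm) [ 0.032 -0.029  0.063] shift pre-turn [ 0.032 -0.029  0.063]
t 8.72 rack [-87.1 181.9] z 0.015 w 0.018571021716157793
turn(full scale) [ 0.0013 -0.0002 -0.0023] then shift(x100mm) [-1.211 -0.029  0.467] shift pre-turn [-1.211 -0.022  0.467]
```

jog_arm --pt "0.03 -0.03 0.06 0.001 0 -0.002 0.6" --pt "0 0 0 0 0 0 0.6" --pt "-0.095 0 0.031 0 0 0 0.6" --pt "-0.095 0 0.031 0 0 0 0.6" --pt "-0.095 0 0.031 0 0 0 0.6" --pt "-0.076 0 0.025 0 0 0 0.6" --pt "-0.076 0 0.025 0 0 0 0.6" --pt "-0.076 0 0.025 0 0 0 0.6" --pt "-0.076 0 0.025 0 0 0 0.6" --pt "-0.076 0 0.025 0 0 0 0.6" --pt "-0.076 0 0.025 0 0 0 0.6" --pt "0 0 0 0 0 0 0.6"

```text
t: 10.22
tool_pos: [0.52, 0.0469, 0.0074]
eef_rot: [[0.101, 0.994, -0.033], [0.946, -0.106, -0.308], [-0.309, -0.001, -0.951]]
force: [-0.5, -0.4, -0.3]
gripper_width: 0.0186
gripper_force: 0.0
```

```bash
python3 - <<'E'
from h import *
plan(W(-.09,.0523,.008),Rt(90,-18))
d=grab('side'); q=proj(d,[W(-.09,.0765,.02)])[0]; print(q)
cv2.imwrite('pics/d.png',cv2.resize(d['frame'][110:270,230:430],None,fx=3.5,fy=3.5,interpolation=cv2.INTER_CUBIC))
E
```

```text
t 10.22 rack [-91.  104.1] z 0.0074 w 0.018555488258392906
turn(full scale) [-0.0003  0.0001 -0.0003] then shift(x100mm) [-0.494  0.01   0.154] shift pre-turn [-0.494  0.01   0.155]
[346.66950175 197.82057779]
```

View pics/d.png

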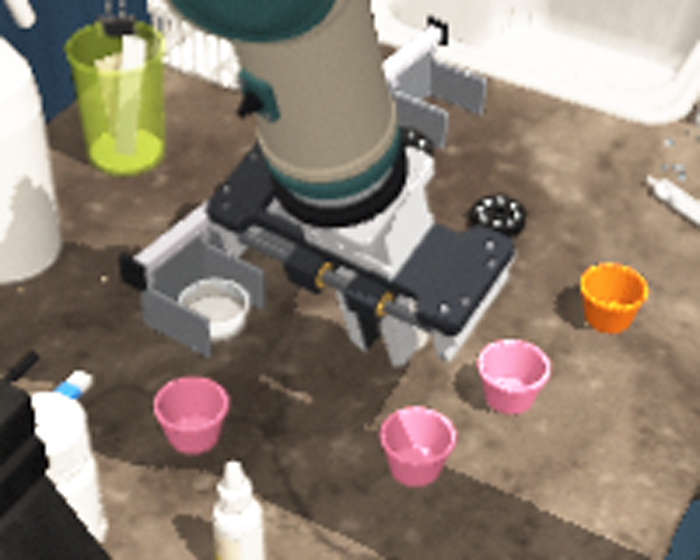

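The gripper hides the cup at crop (385,340), and nothing else has moved. Finish the sideways push, back off and rise.

jog_arm --pt "-0.07 0 0.022 0 0 0 0.6" --pt "-0.07 0 0.022 0 0 0 0.6" --pt "-0.07 0 0.022 0 0 0 0.6" --pt "-0.07 0 0.022 0 0 0 0.6" --pt "-0.07 0 0.022 0 0 0 0.6" --pt "-0.07 0 0.022 0 0 0 0.6" --pt "-0.07 0 0.022 0 0 0 0.6" --pt "0 0 0 0 0 0 0.6" --pt "0.19 0 -0.062 0 0 0 0.6" --pt "0.19 0 -0.062 0 0 0 0.6" --pt "0 0 -0.4 0 0 0 0.6" --pt "0 0 -0.5 0 0 0 0.6"

```text
t: 11.78
tool_pos: [0.5213, 0.066, 0.0935]
eef_rot: [[0.098, 0.995, -0.035], [0.946, -0.104, -0.307], [-0.309, -0.003, -0.951]]
force: [1.3, 0.2, 0.0]
gripper_width: 0.0187
gripper_force: 0.0
```

jog_arm --pt "-0.15 0 -0.4 0 0.05 0 0.6" --pt "-0.4 0 0 0 0.05 0.05 0.6" --pt "0 -0.4 0 0 0 0.055 0.6" --pt "0 -0.4 0 0 0 0.055 0.6" --pt "0 0 0 0 0 0.055 0.6" --pt "0 0 0 0 0 0.055 0.6" --pt "0 0 0 0 0 0.055 0.6" --pt "0 0 0 0 0 0.055 0.6" --pt "0 0 0 0 0 0.055 0.6" --pt "0 0 0 0 0 0.055 0.6" --pt "0 0 0 0 0 0 0.6"

```text
t: 13.15
tool_pos: [0.4423, 0.0494, 0.1415]
eef_rot: [[0.999, -0.045, 0.006], [-0.045, -0.999, -0.025], [0.007, 0.025, -1.0]]
force: [-1.0, 0.8, -0.7]
gripper_width: 0.0187
gripper_force: 0.0
```

```bash
cat >> h.py <<'E'
def cups(lo=150):
    for n in('top','side'):
        d=grab(n); k,l,st,ce=cv2.connectedComponentsWithStats(white(d,lo,60))
        for i in range(1,k):
            if 60<st[i,4]<700:
                x,y,w,h,a=st[i]
                # rim centre: top from centroid; side from rim box
                uv=ce[i] if n=='top' else (x+w/2,y+w*.38)
                r=rk(ray(d,[uv],.028)[0])
                if -140<r[0]<60 and -60<r[1]<150: print(n,st[i],r)
E
python3 - <<'E'
from h import *
cups()
plan(W(-.15,.029,.12),Rt(0,18))
print(env.sense()['joint_pos'])
E
```

```text
top [311 154  18  16 214] [ 15. 147.]
side [349 179  19  19 278] [-94.8  33.2]
t 13.25 rack [-168.6   97.9] z 0.1414 w 0.01855753403848921
turn(full scale) [0.0049 0.0975 0.0201] then shift(x100mm) [0.11  0.689 0.261] shift pre-turn [0.143 0.694 0.233]
[-0.02389776  0.12795     1.87082572 -0.02796753  1.13664003  1.6037212 ]
```

The cup is upright at side (358,188), rack about (-91, 30) after allowing for that view's offset, so it is lined up with the third gap. Now tilt, line up behind it, and lower.

jog_arm --pt "0.05 0.23 0 0.005 0.05 0.02 0.6" --pt "0.05 0.23 0 0 0.047 0 0.6" --pt "0.05 0.23 0 0 0 0 0.6" --pt "0 0 0 0 0 0 0.6" --pt "0 0 0 0 0 0 0.6"

```text
t: 13.88
tool_pos: [0.451, -0.0216, 0.1448]
eef_rot: [[0.946, -0.11, 0.306], [-0.103, -0.994, -0.038], [0.308, 0.004, -0.951]]
force: [0.3, -1.1, 1.1]
gripper_width: 0.0187
gripper_force: 0.0
```

```bash
python3 - <<'E'
from h import *
plan(W(-.14,.029,.04),Rt(0,18))
plan(W(-.14,.029,.008),Rt(0,18))
d=grab('top'); cups()
E
```

```text
t 13.88 rack [-152.4   28.7] z 0.1448 w 0.018708632829991852
turn(full scale) [ 0.0018  0.0004 -0.0011] then shift(x100mm) [-0.206 -0.003  1.035] shift pre-turn [-0.204 -0.008  1.036]
t 13.88 rack [-152.4   28.7] z 0.1448 w 0.018708632829991852
turn(full scale) [ 0.0018  0.0004 -0.0011] then shift(x100mm) [-0.305 -0.003  1.34 ] shift pre-turn [-0.303 -0.009  1.34 ]
top [311 154  18  16 231] [ 14.2 147.1]
top [355 201  19  18 223] [-92.4  32.1]
side [349 179  19  19 276] [-94.8  33.2]
```

jog_arm --pt "-0.06 0 0.27 0.002 0 -0.001 0.6" --pt "-0.06 0 0.27 0 0 0 0.6" --pt "-0.06 0 0.27 0 0 0 0.6" --pt "-0.06 0 0.27 0 0 0 0.6" --pt "-0.04 0 0.15 0 0 0 0.6" --pt "-0.02 0 0.1 0 0 0 0.6" --pt "0 0 0 0 0 0 0.6" --pt "0 0 0 0 0 0 0.6"

```text
t: 15.02
tool_pos: [0.4634, -0.0233, 0.0093]
eef_rot: [[0.946, -0.105, 0.307], [-0.1, -0.994, -0.032], [0.309, -0.0, -0.951]]
force: [0.0, 0.2, 0.1]
gripper_width: 0.0183
gripper_force: 0.0
```

```bash
python3 - <<'E'
from h import *
plan(W(-.14,.029,.008),Rt(0,18))
plan(W(-.06,.029,.008),Rt(0,18))
E
```

```text
t 15.03 rack [-139.9   28.4] z 0.0093 w 0.01828168242721142
turn(full scale) [-0.0001  0.0001 -0.0001] then shift(x100mm) [-0.005 -0.006  0.012] shift pre-turn [-0.005 -0.006  0.012]
t 15.03 rack [-139.9   28.4] z 0.0093 w 0.01828168242721142
turn(full scale) [-0.0001  0.0001 -0.0001] then shift(x100mm) [ 0.756 -0.006  0.259] shift pre-turn [ 0.756 -0.007  0.259]
```

jog_arm --pt "0.076 -0.006 0.026 0 0 0 0.6" --pt "0.076 0 0.026 0 0 0 0.6" --pt "0.076 0 0.026 0 0 0 0.6" --pt "0.076 0 0.026 0 0 0 0.6" --pt "0.076 0 0.026 0 0 0 0.6" --pt "0.076 0 0.026 0 0 0 0.6" --pt "0.076 0 0.026 0 0 0 0.6" --pt "0.076 0 0.026 0 0 0 0.6" --pt "0.076 0 0.026 0 0 0 0.6" --pt "0.076 0 0.026 0 0 0 0.6" --pt "0 0 0 0 0 0 0.6"

```text
t: 16.4
tool_pos: [0.5437, -0.0313, 0.0075]
eef_rot: [[0.946, -0.105, 0.307], [-0.1, -0.994, -0.032], [0.308, -0.001, -0.951]]
force: [-0.8, 0.8, 0.6]
gripper_width: 0.0187
gripper_force: 0.0
```

```bash
python3 - <<'E'
from h import *
plan(W(.0035,.029,.008),Rt(0,18))
cups()
d=grab('side')
cv2.imwrite('pics/e.png',cv2.resize(d['frame'][100:260,240:420],None,fx=3.7,fy=3.7,interpolation=cv2.INTER_CUBIC))
E
```

```text
t 16.4 rack [-59.2  28.7] z 0.0075 w 0.018696927737071038
turn(full scale) [-0.0001  0.0002 -0.0002] then shift(x100mm) [ 0.598 -0.003  0.19 ] shift pre-turn [ 0.598 -0.003  0.189]
top [312 154  17  16 208] [ 14.8 146.3]
top [358 178  16  16 135] [-32.7  33. ]
top [358 211  14  36 314] [-134.6   25.8]
side [329 163  27  28 377] [-37.1  15.2]
```

View pics/e.png

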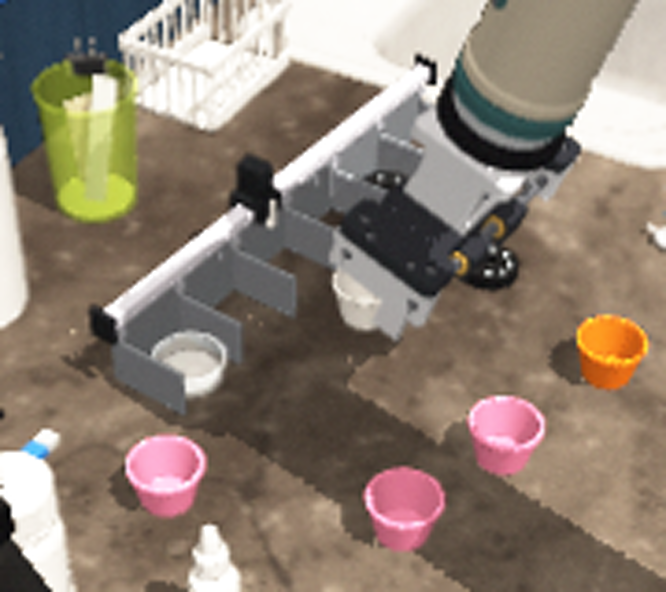

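The cup is upright ahead of the fingers at crop (360,300). I'll check the gap centre against the divider noses before entering.

```bash
python3 - <<'E'
from h import *
d=grab('top'); a=cv2.imread('pics/top0.png')
for u in [(328,193),(415,205),(238,183),(506,211)]: print(rk(ray(d,[(270+u[0]/3.8,120+u[1]/3.8)],.034)[0]))
def sh(f): return cv2.resize(f[150:210,330:400],None,fx=5.5,fy=5.5,interpolation=cv2.INTER_CUBIC)
cv2.imwrite('pics/f.png',np.hstack([sh(d['frame']),sh(a)]))
E
```

```text
[-0.7 57. ]
[-2.9  1.7]
[1.000e-01 1.143e+02]
[ -1.1 -55.6]
```

View pics/f.png

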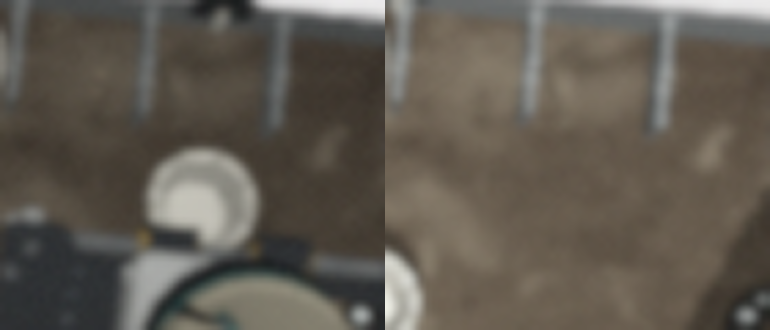

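The cup, rim centre at crop (202,197), lies on the gap's centre line between noses (142,122) and (272,130). Push in.

jog_arm --pt "0.076 0 0.026 0 0 0 0.6" --pt "0.076 0 0.024 0 0 0 0.6" --pt "0.076 0 0.024 0 0 0 0.6" --pt "0.076 0 0.024 0 0 0 0.6" --pt "0.076 0 0.024 0 0 0 0.6" --pt "0.076 0 0.024 0 0 0 0.6" --pt "0.06 0 0.02 0 0 0 0.6" --pt "0 0 0 0 0 0 0.6"

```text
t: 17.6
tool_pos: [0.5972, -0.037, 0.0076]
eef_rot: [[0.946, -0.105, 0.306], [-0.1, -0.994, -0.032], [0.308, -0.001, -0.951]]
force: [-0.3, -0.3, -0.4]
gripper_width: 0.0191
gripper_force: 0.0
```

```bash
python3 - <<'E'
from h import *
plan(W(.005,.029,.008),Rt(0,18)); print(env.sense()['force'])
E
```

```text
t 17.6 rack [-5.3 28.7] z 0.0076 w 0.01912223760532686
turn(full scale) [-0.0001  0.0003 -0.0002] then shift(x100mm) [ 0.1   -0.003  0.028] shift pre-turn [ 0.1   -0.003  0.028]
[-0.344473   -0.30329326 -0.37095615]
```

jog_arm --pt "0.03 0 0.01 0 0 0 0.6" --pt "0.03 0 0.01 0 0 0 0.6" --pt "0.02 0 0.006 0 0 0 0.6" --pt "0 0 0 0 0 0 0.6"

```text
t: 18.1
tool_pos: [0.6052, -0.0378, 0.0076]
eef_rot: [[0.946, -0.105, 0.306], [-0.1, -0.994, -0.032], [0.308, -0.001, -0.951]]
force: [0.4, -0.1, -0.2]
gripper_width: 0.019
gripper_force: 0.0
```

jog_arm --pt "0.012 0 0.004 0 0 0 0.6" --pt "0 0 0 0 0 0 0.6"

```text
t: 18.35
tool_pos: [0.6063, -0.0379, 0.0075]
eef_rot: [[0.946, -0.105, 0.306], [-0.1, -0.994, -0.032], [0.308, -0.001, -0.951]]
force: [0.2, -0.5, 0.1]
gripper_width: 0.0187
gripper_force: 0.0
```

```bash
python3 - <<'E'
from h import *
plan(W(.005,.029,.008),Rt(0,18)); print(env.sense()['force'])
E
```

```text
t 18.35 rack [ 3.8 28.7] z 0.0075 w 0.018687327039761857
turn(full scale) [-0.0001  0.0004 -0.0002] then shift(x100mm) [ 0.013 -0.003 -0.001] shift pre-turn [ 0.013 -0.003 -0.001]
[ 0.23196085 -0.53387115  0.14567593]
```

No contact force yet, so creep on 1 mm at a time.

jog_arm --pt "0.01 0 0.003 0 0 0 0.6" --pt "0 0 0 0 0 0 0.6"

```text
t: 18.6
tool_pos: [0.6074, -0.0381, 0.0076]
eef_rot: [[0.946, -0.105, 0.306], [-0.1, -0.994, -0.032], [0.308, -0.001, -0.951]]
force: [0.3, 0.5, -1.0]
gripper_width: 0.0189
gripper_force: 0.0
```

jog_arm --pt "0.01 0 0.003 0 0 0 0.6" --pt "0 0 0 0 0 0 0.6"

```text
t: 18.85
tool_pos: [0.6082, -0.0381, 0.0075]
eef_rot: [[0.946, -0.105, 0.306], [-0.1, -0.994, -0.032], [0.307, -0.001, -0.952]]
force: [-0.3, 0.2, -0.7]
gripper_width: 0.0185
gripper_force: 0.1
```

```bash
python3 - <<'E'
from h import *
plan(W(.005,.029,.008),Rt(0,18)); print(env.sense()['force'])
d=grab('side'); t=grab('top')
for z in(.028,.03): print(proj(d,[W(.027,.029,z),W(.05,.029,z)]))
cv2.imwrite('pics/g.png',np.hstack([cv2.resize(d['frame'][135:195,290:350],None,fx=6.5,fy=6.5,interpolation=cv2.INTER_CUBIC),cv2.resize(t['frame'][135:195,335:395],None,fx=6.5,fy=6.5,interpolation=cv2.INTER_CUBIC)]))
E
```

```text
t 18.85 rack [ 5.7 28.8] z 0.0075 w 0.018474108920375806
turn(full scale) [-0.0001  0.0005 -0.0002] then shift(x100mm) [-0.005 -0.002 -0.007] shift pre-turn [-0.005 -0.002 -0.007]
[-0.30719936  0.16994602 -0.72204581]
[[318.21630372 166.48824965]
 [310.90664904 163.15641495]]
[[318.21850061 165.860011  ]
 [310.89911559 162.52994233]]
```

View pics/g.png

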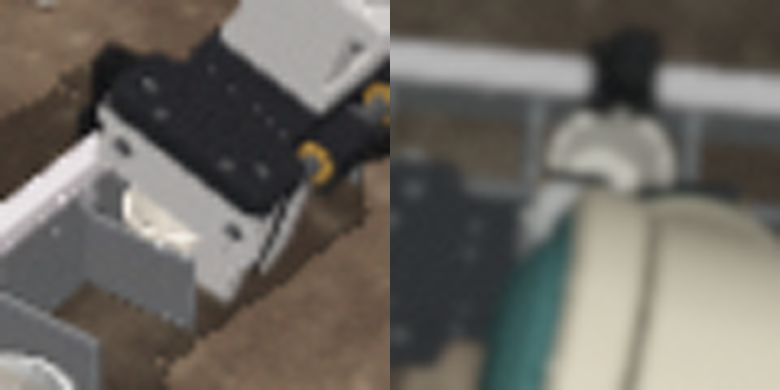

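The cup stands in the third gap under the marker, its rim at the back wall (right half, (610,115)). The last step came up slightly short; one more millimetre to confirm contact.

jog_arm --pt "0.01 0 0.003 0 0 0 0.6" --pt "0 0 0 0 0 0 0.6"

```text
t: 19.2
tool_pos: [0.6086, -0.0381, 0.0072]
eef_rot: [[0.947, -0.105, 0.305], [-0.1, -0.994, -0.032], [0.306, -0.001, -0.952]]
force: [-2.9, 0.1, 0.8]
gripper_width: 0.019
gripper_force: 1.0
```

jog_arm --pt "0.01 0 0.003 0 0 0 0.6" --pt "0 0 0 0 0 0 0.6"

```text
t: 19.45
tool_pos: [0.609, -0.0381, 0.007]
eef_rot: [[0.947, -0.105, 0.303], [-0.1, -0.994, -0.031], [0.305, -0.001, -0.952]]
force: [-5.4, -0.2, 2.4]
gripper_width: 0.0193
gripper_force: 2.4
```

Firm contact: the cup is against the wall. Back off straight, rise, and look.

jog_arm --pt "-0.03 0 -0.01 0 0 0 0.6" --pt "-0.05 0 -0.017 0 0 0 0.6" --pt "-0.14 0 -0.046 0 0 0 0.6" --pt "-0.19 0 -0.062 0 0 0 0.6" --pt "-0.19 0 -0.062 0 0 0 0.6" --pt "0 0 -0.3 0 0 0 0.6" --pt "0 0 -0.4 0 0 0 0.6" --pt "0 0 -0.5 0 0 0 0.6" --pt "0 0.4 -0.3 0 0 0 0.6" --pt "0 0.5 0 0 0 0 0.6" --pt "0 0.5 0 0 0 0 0.6" --pt "0 0.5 0 0 0 0 0.6"

```text
t: 20.95
tool_pos: [0.4809, -0.2171, 0.1509]
eef_rot: [[0.946, -0.105, 0.307], [-0.1, -0.994, -0.033], [0.309, 0.0, -0.951]]
force: [0.5, -0.1, -0.4]
gripper_width: 0.0187
gripper_force: 0.0
```

```bash
python3 - <<'E'
from h import *
s=env.sense(); print(s['t'],rk(s['tool_pos']),s['tool_pos'][2],s['force'])
cups()
d=grab('side'); t=grab('top')
cv2.imwrite('pics/k.png',np.vstack([cv2.resize(d['frame'][110:240,240:410],None,fx=2.2,fy=2.2,interpolation=cv2.INTER_CUBIC),cv2.resize(t['frame'][130:260,270:440],None,fx=2.2,fy=2.2,interpolation=cv2.INTER_CUBIC)]))
E
```

```text
20.95 [-102.2 -162.6] 0.15092744616588596 [ 0.52049169 -0.13902474 -0.35752702]
top [358 152  21  19 307] [27.2 29.4]
top [311 154  18  16 224] [ 14.4 147.6]
```

View pics/k.png

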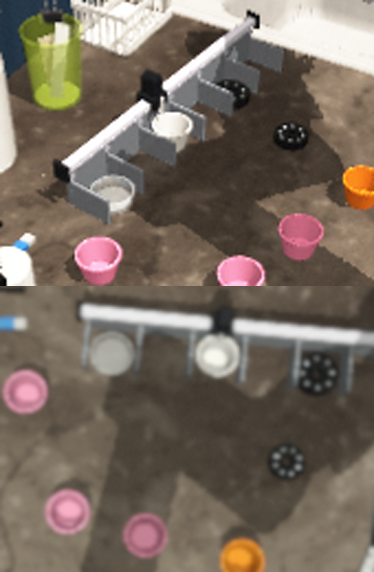

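The cup is upright in the third gap at rack (27, 29), top crop (217,355), with the marker above it at (222,320) and everything else in place. Handing in.

```bash
python3 -c "
from rig import env
print(env.close_job())"
```

```text
the job is handed in; nothing more can be done
None
```

Done and handed in at about 21 s: the marker stands over the middle of the third gap, and the white cup is upright in that gap against the back wall, with nothing else moved that I could see in the final pictures.

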